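Set the skiving machine's thickness ring and start it

TASK

On the skiving machine, push the ring's lever round by its upright black-handled post, with the fingers and without gripping it, until the lever's pointer points at the red dot on the white scale. Then press the green start button right down and let it come back up; do not press it before the ring is set. Push gently, and leave the weights, the tools and the jar where they are.

Things in the scene. Friction and masses are not known exactly. Their poses are not given: they have to be found in the camera images.
- machine: Skiving machine fixed to the table: grey deck 290 (x) x 410 (y) x 30 mm; origin at the centre of its underside, below the ring's axis. Its -x side (with the lever) faces roughly the robot. About the axis lies a white scale disc 256 mm across, top 36 mm above the table. From 90 mm behind the axis (+x) stand a gear head, motor and roller, up to 86 mm high. Position and yaw differ from run to run.
- ring (a joint): angle of the dark knurled ring (112 mm across, hub up to 75 mm above the table) about the upright axis through the machine's origin, rad, positive counterclockwise seen from above. At 0 the lever points along the machine's own -x; positive turns it towards the machine's -y. Stops at -1.15 and +1.15. It stays where it is left: friction needs about 4 N sideways at the post, and there is no spring.
- post (a point): top of the lever's upright post, 92 mm above the table, 85 mm from the ring's axis. The post carries a black handle 18 mm in diameter from 60 to 92 mm above the table; below it is a steel lever arm 16 mm wide, its top 48 mm above the table, reaching 94 mm from the axis.
- pointer (a point): the point on the scale that the lever's small black pointer nose points at: 112 mm from the ring's axis in the lever's direction, at the dots' distance from the axis, 37 mm above the table
- red_dot: the red dot, 16 mm across, one of four coloured dots (red, yellow, blue, green) on the white scale, 112 mm from the ring's axis; origin at its centre. The dots lie about 0.5 and 0.9 rad to either side of the machine's -x; which colour is where differs from run to run.
- start (a joint): travel of the green start button, m: 0 is up, 0.006 fully down; a spring of about 5 N when fully down pushes it back up. It counts as pressed from 0.0045.
- start_top (a point): centre of the top of the green round start button (34 mm across, in a black housing on the deck), about 52 mm above the table when up; pressed straight down
- flat_weight: chrome conical pattern weight on the deck beyond the start button, 76 mm across, 26 mm high; loose bystander, to be left where it stands; origin at the centre of its underside. 
- tall_weight: chrome pattern weight with a knob, on the deck at the side away from the button, 50 mm across, 50 mm high; loose bystander, to be left where it stands; origin at the centre of its underside. 
- table_weight1: chrome conical pattern weight on the table to the left, 76 mm across, 26 mm high; loose bystander, to be left where it stands; origin at the centre of its underside. 
- table_weight2: chrome pattern weight with a knob, on the table to the right, 50 mm across, 50 mm high; loose bystander, to be left where it stands; origin at the centre of its underside. 
- shears: shears with black loops lying on the table to the right, 245 mm long, 13 mm thick; to be left alone; origin under the pivot, blades along its x
- mallet: hammer lying on the table to the left; to be left alone; handle along its x
- rivet_jar: clear jar with a steel lid on the table to the right, 60 mm across, 80 mm high; loose bystander, to be left where it stands; origin at the centre of its underside. 

How it is judged:
By the outcome, as a careful person would: the job done as asked, in the order asked, and still so for the second after the job is handed in, with the robot touching nothing.
It also fails if it takes over 48 s, if anything falls off the work surface, if the arm or the gripper's body presses on something with over 40 N, if the wrist force passes 120 N, or if a joint passes its speed limit or range.

ROBOT

A 6-joint arm with a two-finger parallel gripper is mounted at the origin on the work surface. World frame = base frame: x ahead of the robot, y to its left, z up, the work surface at z = 0. Lengths are in m, angles in rad, forces in N, time in s.
With the tool pointing down it reaches from about 0.3 to 0.75 m from the base axis. Payload 8.5 kg.
Tool frame: the origin (TCP) lies midway between the tips of the shut fingers; the grasp point (between the pads) lies env.hold_point_z behind it (env.hold_point_z is the distance from the TCP to the grasp point, in m); z points along the fingers, y is the direction in which the jaws open and shut (so a half turn about z gives the same grasp; the last joint's range is limited). The gripper opens to 85 mm and grips with 20 to 120 N. Pads are 22 mm wide; open, the fingers measure 114 mm over their backs; the gripper's body (76 mm by 85 mm) begins 54 mm behind the grasp point. The pads swing forward as they close: fully open they stand 13 mm farther back than shut.
Start: joints at [0.901, 0.381, 1.297, -0, 1.464, -0.215], TCP at [0.242, 0.494, 0.231] pointing down, gripper open.
Joint ranges: [-3.11, 3.11], [-0.89, 2.33], [0.22, 2.48], [-1.42, 4.56], [0.17, 2.85], [-2.88, 2.88]. Speed limits (rad/s): [2.39, 2.39, 3.14, 3.14, 3.14, 3.14].

INTERFACE

Orientations are given as a unit quaternion [w, x, y, z].
In Python, from plant import env, get_image, get_calibration, sign_off gives the robot as it stands.
- The arm moves only by the tool jog_arm, never from a script. Its argument "targets" is text: rows parted by semicolons, each of 5 numbers parted by spaces: the finger opening in mm, from 0 to 85.4, then the shift along the tool's x, y, z in mm, then the turn about the tool's z in degrees. In form: claw x y z roll; .... A call has 1 to 12 rows; each row shifts and turns the pose as measured when the row begins, along the tool's axes as they then stand; what a row does not reach is not made up. A row lasts 1/12 s, in which the tool goes at most 41.7 mm and 7.16 degrees, less where a joint would pass 70% of its speed; a pose out of reach is approached as far as the arm can. A call is refused whole if a number of a shift passes 41.7 or a number of a turn 7.16, either way. A call with a gripper value outside its range is refused whole. The fingers move at their own pace and stop on an object; the grip force is fixed at half the most. Time passes only in rows, so rows that do not move let the fingers close. It gives the time, the measured TCP pose, the force and the opening at its end, in the units of the state.
- env.sense(): the state, without advancing time (a new reading comes with each control period).
- get_image(name): name is "scene" or "top" or "wrist"; returns the picture (480x640x3 uint8, red, green, blue); there is no depth.
- get_calibration(name): a dict with "fx", "fy", "cx", "cy" (pixels), "pose" (4x4, takes a point from camera to world coordinates). Camera axes: x right, y down, z forward; pixel columns grow to the right and rows downward; lengths in m; the calibration is good to about 2 mm. A picture is of the moment at which its call begins: read the wrist's pose just before it. get_calibration takes no time and is no camera call; for the wrist camera it gives the pose at the moment of the call.
- sign_off(): hands the job in, once; it reports no verdict.
The state is a dict: "time_s": time; "joint_pos": joint angles; "qd": joint speeds; "joint_efforts": joint torques, N m; "tool_pos": TCP position; "ee_rot": TCP orientation; "force": force on the tool from outside, world axes, zero at the start; "moment": the same for the moment, N m; "width": opening from 0.0 (shut) to 1.0 (fully open).
Only numpy, scipy, OpenCV 4.12 (cv2) and the standard library are available. Lean on these libraries where they do the work, as an engineer would, in place of code of your own. Each camera call takes 0.05 s, during which the arm holds its last target. There are 200 camera calls.

## Working session

There is one attempt and no reset: what is moved stays moved. The work goes in short steps, Python scripts to look and compute and a tool call to move; the robot and the scene stay as the last step left them, time stands still between calls to the robot, and variables do not carry over. Pictures are saved under pics/ and viewed, about 8 in all and at most 12, crops included, and the job is handed in when it is done.

Besides the shell and the picture viewer there is one more tool, called after ">>>" by a JSON object that holds its "api" and its "payload". jog_arm: Moves the arm, as the interface text tells. Its arguments: {"type":"object","properties":{"targets":{"type":"string"}},"required":["targets"]}

```bash
mkdir -p pics; python3 - <<'E'
from plant import env,get_image,get_calibration
import cv2
for n in("top","scene"):
    cv2.imwrite(f"pics/{n}0.png",get_image(n)[:,:,::-1]); c=get_calibration(n); print(n,c)
s=env.sense();print(s,env.hold_point_z)
E
```

```text
top {'fx': 598.9982824318821, 'fy': 598.9982824318821, 'cx': 322.73935288662096, 'cy': 239.78425206840606, 'pose': array([[-0.02006579, -0.9973577 ,  0.06982109,  0.39059258],
       [-0.99978549,  0.02037499,  0.00371905, -0.04603701],
       [-0.00513183, -0.06973148, -0.9975526 ,  1.60368062],
       [ 0.        ,  0.        ,  0.        ,  1.        ]])}
scene {'fx': 529.3216150330869, 'fy': 529.3216150330869, 'cx': 312.38488305418457, 'cy': 234.78062670992233, 'pose': array([[ 0.84113368,  0.39391918, -0.37056959,  0.96597574],
       [ 0.5405663 , -0.63363933,  0.55343408, -0.70939381],
       [-0.01679917, -0.66582947, -0.74591481,  1.00732101],
       [ 0.        ,  0.        ,  0.        ,  1.        ]])}
{'time_s': 0.1, 'joint_pos': array([ 9.00686484e-01,  3.81114307e-01,  1.29814044e+00,  4.96551150e-06,
        1.46357792e+00, -2.15342712e-01]), 'qd': array([-0.00127741, -0.00198816, -0.00171723,  0.00148611, -0.00115153,
        0.00013605]), 'joint_efforts': array([ 4.39463576e-03, -4.49220049e+01, -2.31659192e+01, -5.28585133e-05,
        3.58641402e-03, -3.45842736e-06]), 'tool_pos': array([0.24145298, 0.49388934, 0.23079622]), 'ee_rot': array([-2.67843130e-04,  2.25429429e-01,  9.74259302e-01, -5.59170751e-04]), 'force': array([ 0.79896732, -0.19173536,  0.44754043]), 'moment': array([-0.01964452, -0.04249929,  0.00105157]), 'width': 0.9981167849726822} 0.0187
```

View pics/top0.png

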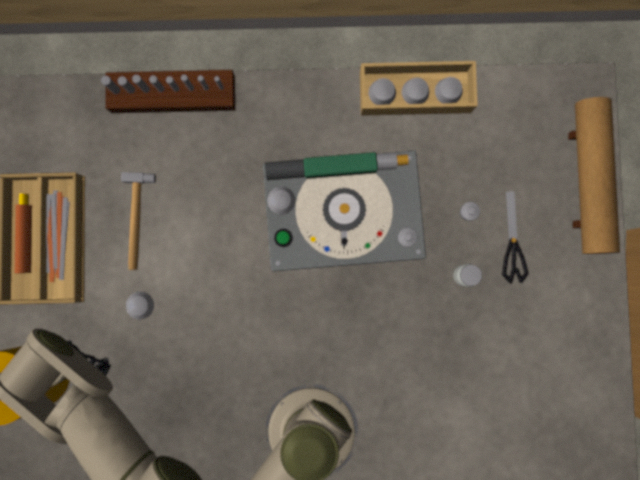

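View pics/scene0.png

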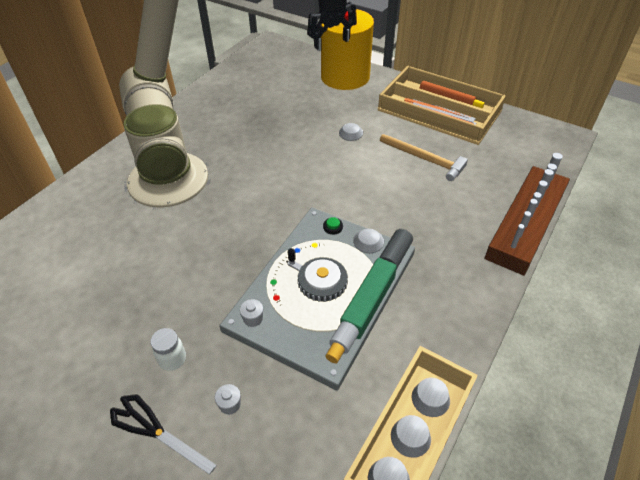

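The top view shows the machine at about (345,210), the lever post near (344,240), the red dot near (379,233), the start button at (283,238) and the tall weight at (407,237). I'll enlarge it next.

```bash
python3 - <<'E'
import cv2
i=cv2.imread("pics/top0.png")[150:280,260:430]
cv2.imwrite("pics/crop1.png",cv2.resize(i,None,fx=4.5,fy=4.5,interpolation=cv2.INTER_CUBIC))
E
```

```text
(no output)
```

View pics/crop1.png

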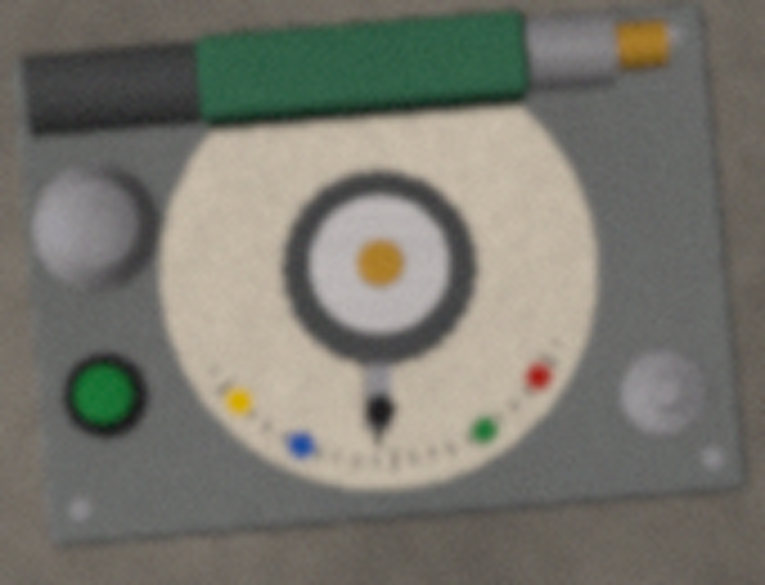

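```bash
cat > h.py <<'E'
import numpy as np
def ray(c,u,v,z):
    T=c["pose"];d=T[:3,:3]@[(u-c["cx"])/c["fx"],(v-c["cy"])/c["fy"],1];o=T[:3,3]
    return o+d*(z-o[2])/d[2]
E
python3 - <<'E'
from h import *
from plant import get_calibration,env
from scipy.optimize import least_squares
from scipy.spatial.transform import Rotation as R
c=get_calibration("top")
P=dict(red=(538,377,.037),green=(485,430,.037),blue=(301,445,.037),yellow=(239,402,.037),hub=(380,263,.077),post=(378,409,.092),btn=(102,394,.052),tall=(660,391,.075),nose=(377,438,.037),disc_l=(159,262,.036),disc_r=(599,262,.036))
W={k:ray(c,(u+.5)/4.5-.5+260,(v+.5)/4.5-.5+150,z) for k,(u,v,z) in P.items()}
for k,w in W.items(): print(k,w.round(4))
D=np.array([W[k][:2] for k in("red","green","blue","yellow")])
f=least_squares(lambda p:np.hypot(*(D-p).T)-.112,W["hub"][:2]);o=f.x;print("axis",o,f.fun)
for k in("red","green","blue","yellow","post","nose","btn","tall"):
    d=W[k][:2]-o;print(k,"r",np.hypot(*d).round(4),"ang from -x",np.arctan2(-d[1],-d[0]).round(3))
q=env.sense()["ee_rot"];print(R.from_quat(q,scalar_first=True).as_matrix().round(3))
E
```

```text
red [ 0.514  -0.1885  0.037 ]
green [ 0.4837 -0.1568  0.037 ]
blue [ 0.4772 -0.0496  0.037 ]
yellow [ 0.503 -0.014  0.037]
hub [ 0.5779 -0.0966  0.077 ]
post [ 0.4935 -0.0931  0.092 ]
btn [0.5082 0.0647 0.052 ]
tall [ 0.5016 -0.2541  0.075 ]
nose [ 0.4803 -0.0939  0.037 ]
disc_l [0.5862 0.0313 0.036 ]
disc_r [ 0.5808 -0.226   0.036 ]
axis [ 0.57847198 -0.09691867] [-2.88143591e-05  1.00207870e-04 -1.83213477e-04  1.45424629e-04]
red r 0.112 ang from -x 0.958
green r 0.1121 ang from -x 0.564
blue r 0.1118 ang from -x -0.437
yellow r 0.1121 ang from -x -0.832
post r 0.085 ang from -x -0.044
nose r 0.0982 ang from -x -0.031
btn r 0.1763 ang from -x -1.161
tall r 0.175 ang from -x 1.116
[[-0.898  0.439 -0.001]
 [ 0.439  0.898 -0.001]
 [ 0.    -0.001 -1.   ]]
```

```bash
cat >> h.py <<'E'
from scipy.spatial.transform import Rotation as R
def plan(goal,yaw,n):
    """rows to shift to goal (m) with tool x at yaw (deg, world) in n equal rows"""
    from plant import env
    s=env.sense();p=s["tool_pos"];M=R.from_quat(s["ee_rot"],scalar_first=True)
    m=M.as_matrix();y0=np.degrees(np.arctan2(m[1,0],m[0,0]));dy=(yaw-y0+180)%360-180
    st=(np.array(goal)-p)*1000/n
    print("pos",p.round(4),"yaw",y0.round(1),"F",s["force"].round(1),"t",s["time_s"],"n",n,"turn",-dy/n)
    for k in range(n):
        Mk=R.from_euler("z",dy*k/n,degrees=True)*M
        print((Mk.inv().apply(st)).round(1),end=" ")
    print()
E
python3 -c "
from h import *
plan((.495,-.055,.18),87.5,20)"
```

```text
pos [0.2415 0.4939 0.2308] yaw 153.9 F [ 0.8 -0.2  0.4] t 0.1 n 20 turn 3.322186138236218
[-23.4 -19.1   2.6] [-24.5 -17.7   2.6] [-25.5 -16.2   2.6] [-26.4 -14.7   2.6] [-27.2 -13.2   2.5] [-27.9 -11.6   2.5] [-28.5  -9.9   2.5] [-29.1  -8.3   2.5] [-29.5  -6.6   2.5] [-29.8  -4.9   2.5] [-30.1  -3.1   2.5] [-30.2  -1.4   2.5] [-30.2   0.4   2.5] [-30.2   2.1   2.5] [-30.    3.9   2.5] [-29.7   5.6   2.5] [-29.3   7.3   2.5] [-28.9   9.    2.5] [-28.3  10.7   2.5] [-27.6  12.3   2.5]
```

>>> {"api": "jog_arm", "payload": {"targets": "0 -23 -19 2 3.3; 0 -24 -18 2 3.3; 0 -25 -16 2 3.3; 0 -26 -15 2 3.3; 0 -27 -13 2 3.3; 0 -28 -12 2 3.3; 0 -28 -10 2 3.3; 0 -29 -8 2 3.3; 0 -29 -7 2 3.3; 0 -30 -5 2 3.3; 0 -30 -3 2 3.3; 0 -30 -1 2 3.3"}}

```text
time_s: 1.1
tool_pos: [0.3893, 0.1538, 0.2025]
ee_rot: [-0.002, 0.551, 0.834, -0.003]
force: [0.9, 0.0, -1.0]
width: 0.001
```

```bash
python3 -c "
from h import *
plan((.495,-.055,.18),87.5,12)"
```

```text
pos [0.3893 0.1538 0.2025] yaw 113.1 F [ 0.9  0.  -1. ] t 1.1 n 12 turn 2.1311501456827577
[-19.5   1.3   1.9] [-19.4   2.    1.9] [-19.3   2.7   1.9] [-19.2   3.5   1.9] [-19.1   4.2   1.9] [-18.9   4.9   1.8] [-18.7   5.6   1.8] [-18.5   6.3   1.8] [-18.2   7.    1.8] [-18.    7.6   1.8] [-17.7   8.3   1.8] [-17.3   8.9   1.8]
```

>>> {"api": "jog_arm", "payload": {"targets": "0 -20 1 2 2.2; 0 -20 2 2 2.2; 0 -20 3 2 2.2; 0 -20 4 2 2.2; 0 -19 4 2 2.2; 0 -19 5 2 2.2; 0 -19 6 2 2.2; 0 -19 6 2 2.2; 0 -18 7 2 2.2; 0 -18 8 2 2.2; 0 -18 8 2 2.2; 0 0 0 0 0"}}

```text
time_s: 2.1
tool_pos: [0.4872, -0.0585, 0.1761]
ee_rot: [-0.004, 0.725, 0.689, -0.005]
force: [-1.0, -0.9, 0.7]
width: -0.0
```

```bash
python3 - <<'E'
from h import *
from plant import get_image,get_calibration
import cv2
c=get_calibration("wrist");cv2.imwrite("pics/w1.png",get_image("wrist")[:,:,::-1])
np.save("w1.npy",c,allow_pickle=True);print(c)
plan((.495,-.055,.065),87.5,6)
E
```

```text
{'fx': 343.41603734145144, 'fy': 343.41603734145144, 'cx': 320.1894841727615, 'cy': 239.52283592840666, 'pose': array([[ 0.99851744, -0.04569313, -0.02958146,  0.49342716],
       [-0.05266726, -0.94829688, -0.31298433,  0.02280219],
       [-0.01375078,  0.31407829, -0.9492975 ,  0.31819418],
       [ 0.        ,  0.        ,  0.        ,  1.        ]])}
pos [ 0.4865 -0.0572  0.1761] yaw 87.2 F [0.  0.2 0.1] t 2.15 n 6 turn -0.05813145001296505
[ 0.5  1.6 18.5] [ 0.5  1.7 18.5] [ 0.5  1.7 18.5] [ 0.5  1.7 18.5] [ 0.5  1.7 18.5] [ 0.5  1.7 18.5]
```

View pics/w1.png

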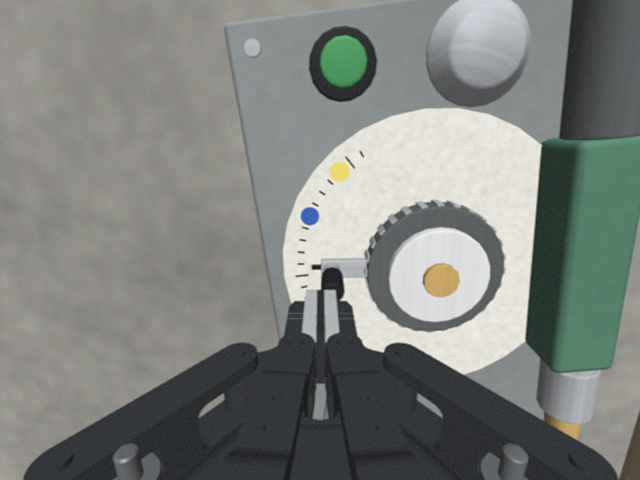

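The wrist view shows the button at (344,61), blue dot at (310,216), yellow dot at (340,172), pointer nose tip at (313,267), and the fingertips at about (320,292). I'll cross-check these against the top-view estimates.

```bash
python3 - <<'E'
from h import *
c=np.load("w1.npy",allow_pickle=True).item()
o=np.array([.5785,-.0969])
for k,u,v,z in[("btn",344,61,.052),("blue",310,216,.037),("yellow",340,172,.037),("nose",313,267,.037),("hub",441,280,.077)]:
    w=ray(c,u,v,z);d=w[:2]-o;print(k,w.round(4),np.hypot(*d).round(4),np.arctan2(-d[1],-d[0]).round(3))
for w in [(.4865,-.0572,.1761),(.4935,-.0931,.092),(.4935,-.0931,.060)]:
    q=c["pose"][:3,:3].T@(np.array(w)-c["pose"][:3,3]);print(c["fx"]*q[0]/q[2]+c["cx"],c["fy"]*q[1]/q[2]+c["cy"])
E
```

```text
btn [0.5086 0.065  0.052 ] 0.1763 -1.163
blue [ 0.4772 -0.0486  0.037 ] 0.1122 -0.445
yellow [ 0.5037 -0.0132  0.037 ] 0.1122 -0.842
nose [ 0.4769 -0.0952  0.037 ] 0.1016 -0.017
hub [ 0.5766 -0.0938  0.077 ] 0.0036 -1.027
318.5821630313142 307.1913450275066
332.896376916897 292.695990201011
332.0615797761202 274.6888961764668
```

>>> {"api": "jog_arm", "payload": {"targets": "0 1 2 18 0; 0 1 2 19 0; 0 1 2 19 0; 0 0 2 19 0; 0 0 2 19 0; 0 0 1 15 0; 0 0 0 0 0"}}

```text
time_s: 2.73
tool_pos: [0.4944, -0.0497, 0.0639]
ee_rot: [-0.004, 0.722, 0.692, -0.005]
force: [-1.1, -0.2, 0.1]
width: 0.004
```

```bash
cat >> h.py <<'E'
O=np.array([.5785,-.0969])
def arc(th1,n,off=.020,z=.066):
    """rows along the arc about the ring axis: fingers off m behind the post, tool -x tangential"""
    from plant import env
    s=env.sense();p=s["tool_pos"];M=R.from_quat(s["ee_rot"],scalar_first=True).as_matrix()
    y0=np.degrees(np.arctan2(M[1,0],M[0,0]));
    P=lambda t:O+.085*np.array([-np.cos(t),-np.sin(t)])-off*np.array([np.sin(t),-np.cos(t)])
    d=p[:2]-O;th0=np.arctan2(-d[1],-d[0])+np.arctan2(off,.085)
    print("pos",p.round(4),"yaw",y0.round(1),"r",np.hypot(*d).round(4),"th",th0.round(3),"want yaw",90+np.degrees(th0).round(1),"F",s["force"].round(1),"t",s["time_s"])
    yaw=np.radians(y0);cur=p[:2]
    for k in range(1,n+1):
        t=th0+(th1-th0)*k/n;g=P(t);e=R.from_euler("z",-yaw).apply([*(g-cur),0]);yn=np.pi/2+t
        print((e[0]*1000).round(1),(-e[1]*1000).round(1),(1000*(p[2]-z)/n).round(1),np.degrees(yaw-yn).round(1),end="; ");cur=g;yaw=yn
    print()
E
python3 -c "
from h import *
arc(.3,12)"
```

```text
pos [ 0.4944 -0.0497  0.0639] yaw 87.6 r 0.0964 th -0.28 want yaw 73.9 F [-1.1 -0.2  0.1] t 2.7333
-7.9 6.3 -0.2 10.9; -4.1 -0.9 -0.2 -2.8; -4.1 -0.9 -0.2 -2.8; -4.1 -0.9 -0.2 -2.8; -4.1 -0.9 -0.2 -2.8; -4.1 -0.9 -0.2 -2.8; -4.1 -0.9 -0.2 -2.8; -4.1 -0.9 -0.2 -2.8; -4.1 -0.9 -0.2 -2.8; -4.1 -0.9 -0.2 -2.8; -4.1 -0.9 -0.2 -2.8; -4.1 -0.9 -0.2 -2.8;
```

>>> {"api": "jog_arm", "payload": {"targets": "0 -5 0 0 0; 0 -5 0 0 0; 0 -4 0 0 0; 0 -4 0 0 0; 0 -3 0 0 0; 0 0 0 0 0"}}

```text
time_s: 3.23
tool_pos: [0.494, -0.0719, 0.0677]
ee_rot: [-0.002, 0.721, 0.693, -0.004]
force: [-0.4, 0.1, 0.2]
width: 0.001
```

```bash
python3 -c "
from h import *
arc(.3,8)"
```

```text
pos [ 0.494  -0.0719  0.0677] yaw 87.8 r 0.0881 th -0.057 want yaw 86.7 F [-0.4  0.1  0.2] t 3.2333
-4.0 -0.1 0.2 -1.5; -3.8 -0.8 0.2 -2.6; -3.8 -0.8 0.2 -2.6; -3.8 -0.8 0.2 -2.6; -3.8 -0.8 0.2 -2.6; -3.8 -0.8 0.2 -2.6; -3.8 -0.8 0.2 -2.6; -3.8 -0.8 0.2 -2.6;
```

>>> {"api": "jog_arm", "payload": {"targets": "0 -4 0 0.5 -1.5; 0 -4 -0.8 0.5 -2.6; 0 -4 -0.8 0.3 -2.6; 0 -4 -0.8 0 -2.6; 0 -4 -0.8 0 -2.6; 0 -4 -0.8 0 -2.6; 0 -4 -0.8 0 -2.6; 0 -4 -0.8 0 -2.6"}}

```text
time_s: 3.9
tool_pos: [0.4907, -0.1015, 0.068]
ee_rot: [-0.005, 0.586, 0.81, 0.0]
force: [0.8, 3.6, -0.4]
width: 0.001
```

```bash
python3 -c "
from h import *
arc(.75,11)"
```

```text
pos [ 0.4907 -0.1015  0.068 ] yaw 108.2 r 0.0879 th 0.283 want yaw 106.2 F [ 0.8  3.6 -0.4] t 3.9
-3.8 -0.3 0.2 -0.4; -3.6 -0.8 0.2 -2.4; -3.6 -0.8 0.2 -2.4; -3.6 -0.8 0.2 -2.4; -3.6 -0.8 0.2 -2.4; -3.6 -0.8 0.2 -2.4; -3.6 -0.8 0.2 -2.4; -3.6 -0.8 0.2 -2.4; -3.6 -0.8 0.2 -2.4; -3.6 -0.8 0.2 -2.4; -3.6 -0.8 0.2 -2.4;
```

Contact is about 4 N, as expected. I'll continue the arc.

>>> {"api": "jog_arm", "payload": {"targets": "0 -4 -0.3 0.3 -0.4; 0 -3.7 -0.8 0.3 -2.4; 0 -3.7 -0.8 0.3 -2.4; 0 -3.7 -0.8 0 -2.4; 0 -3.7 -0.8 0 -2.4; 0 -3.7 -0.8 0 -2.4; 0 -3.7 -0.8 0 -2.4; 0 -3.7 -0.8 0 -2.4; 0 -3.7 -0.8 0 -2.4; 0 -3.7 -0.8 0 -2.4; 0 -3.7 -0.8 0 -2.4; 0 0 0 0 0"}}

```text
time_s: 4.9
tool_pos: [0.5009, -0.1387, 0.0679]
ee_rot: [-0.01, 0.398, 0.918, 0.005]
force: [-0.4, -0.1, -0.8]
width: 0.001
```

```bash
python3 -c "
from h import *
arc(.88,5)
from plant import get_image,get_calibration
import cv2
np.save('w2.npy',get_calibration('wrist'),allow_pickle=True)
cv2.imwrite('pics/w2.png',get_image('wrist')[:,:,::-1])
"
```

```text
pos [ 0.5009 -0.1387  0.0679] yaw 133.1 r 0.0882 th 0.725 want yaw 131.5 F [-0.4 -0.1 -0.8] t 4.9
-2.8 0.2 0.4 -0.2; -2.6 -0.6 0.4 -1.8; -2.6 -0.6 0.4 -1.8; -2.6 -0.6 0.4 -1.8; -2.6 -0.6 0.4 -1.8;
```

View pics/w2.png

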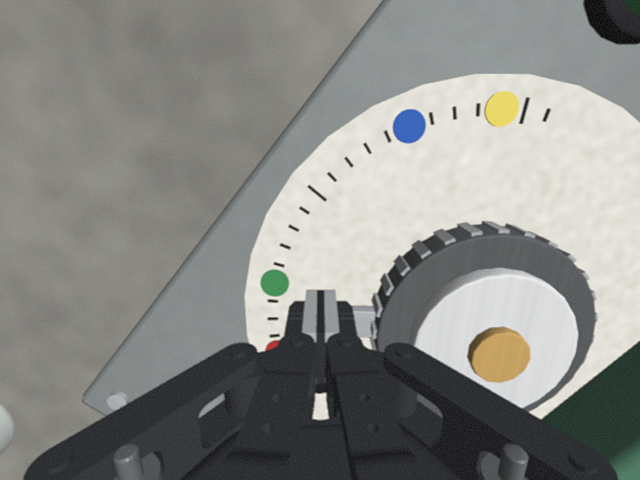

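>>> {"api": "jog_arm", "payload": {"targets": "0 -3 0 0.4 -0.2; 0 -2.7 -0.6 0.4 -1.8; 0 -2.7 -0.6 0.4 -1.8; 0 -2.7 -0.6 0.4 -1.8; 0 -2.7 -0.6 0.4 -1.8; 0 0 0 0 0"}}

```text
time_s: 5.45
tool_pos: [0.5076, -0.1494, 0.0664]
ee_rot: [-0.011, 0.34, 0.94, 0.006]
force: [0.0, 0.7, -0.1]
width: -0.002
```

```bash
python3 -c "
from h import *
arc(.93,3)
from plant import get_image,get_calibration
import cv2
t=get_image('top');s=get_image('scene')
a=cv2.resize(t[195:275,320:420],(500,400),interpolation=cv2.INTER_CUBIC)
b=cv2.resize(s[230:330,240:300+25],(340,400),interpolation=cv2.INTER_CUBIC)
cv2.imwrite('pics/m3.png',cv2.resize(cv2.hconcat([a,b]),(800,381))[:,:,::-1])
"
```

```text
pos [ 0.5076 -0.1494  0.0664] yaw 140.3 r 0.0882 th 0.868 want yaw 139.7 F [ 0.   0.7 -0.1] t 5.45
-2.0 0.4 0.1 -0.6; -1.8 -0.4 0.1 -1.2; -1.8 -0.4 0.1 -1.2;
```

View pics/m3.png

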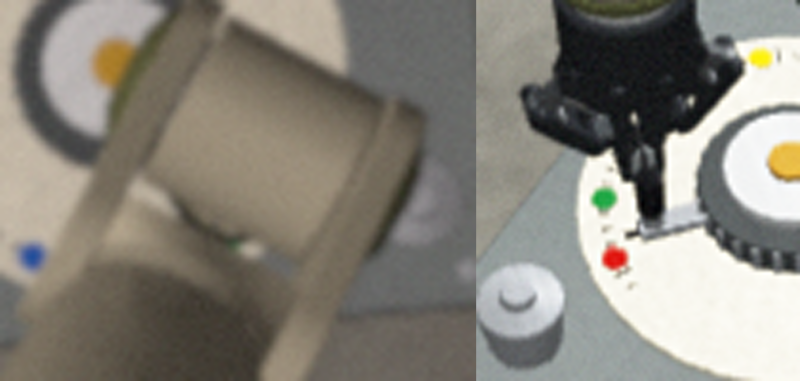

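The scene crop (right half) shows the pointer tip at about (628,234), between green (604,199) and red (615,259). I'll turn these into angles.

```bash
python3 - <<'E'
from h import *
from plant import get_calibration
c=get_calibration("scene")
for k,x,y,z in[("nose",628,234,.040),("noseroot",640,231,.042),("red",615,259,.037),("green",604,199,.037)]:
    w=ray(c,(x/.9524-500)/4+240,y/.9524/4+230,z);d=w[:2]-O;print(k,w.round(4),np.hypot(*d).round(4),np.arctan2(-d[1],-d[0]).round(3))
E
```

```text
nose [ 0.5154 -0.1732  0.04  ] 0.099 0.88
noseroot [ 0.5211 -0.1688  0.042 ] 0.092 0.897
red [ 0.5179 -0.1902  0.037 ] 0.1113 0.995
green [ 0.4871 -0.1582  0.037 ] 0.11 0.591
```

>>> {"api": "jog_arm", "payload": {"targets": "0 -2 0.4 0 -0.8; 0 -2 -0.4 0 -1.3; 0 -2 -0.4 0 -1.3; 0 -1 -0.2 0 -0.6; 0 0 0 0 0; 0 0 0 0 0"}}

```text
time_s: 6.05
tool_pos: [0.5118, -0.154, 0.0662]
ee_rot: [-0.013, 0.305, 0.952, 0.006]
force: [-2.1, 2.1, 1.6]
width: 0.005
```

```bash
python3 -c "
from h import *
arc(.96,3)
from plant import get_image
import cv2
s=get_image('scene')
cv2.imwrite('pics/s4.png',cv2.resize(s[255:325,245:315],None,fx=8,fy=8,interpolation=cv2.INTER_CUBIC)[:,:,::-1])
"
```

```text
pos [ 0.5118 -0.154   0.0662] yaw 144.4 r 0.0878 th 0.939 want yaw 143.8 F [-2.1  2.1  1.6] t 6.05
-0.7 0.3 0.1 0.2; -0.6 -0.1 0.1 -0.4; -0.6 -0.1 0.1 -0.4;
```

View pics/s4.png

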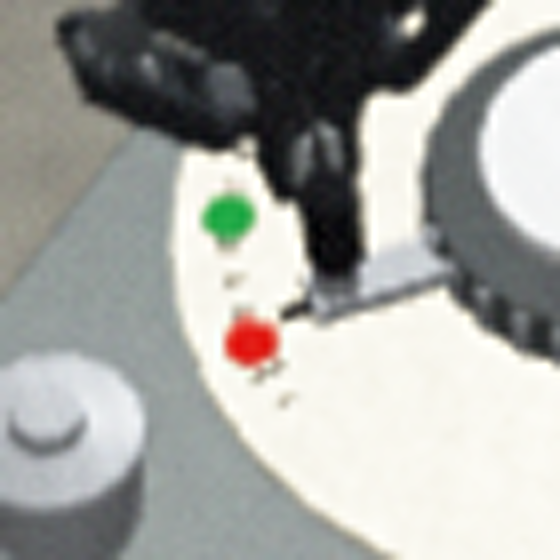

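```bash
python3 - <<'E'
from h import *
from plant import get_calibration
c=get_calibration("scene")
for k,x,y,z in[("nose",283,315,.040),("nose mid",295,309,.041),("red",251,342,.037),("green",229,216,.037)]:
    w=ray(c,(x+.5)/8-.5+245,(y+.5)/8-.5+255,z);d=w[:2]-O;print(k,w.round(4),np.hypot(*d).round(4),np.arctan2(-d[1],-d[0]).round(3))
E
```

```text
nose [ 0.5196 -0.1787  0.04  ] 0.1008 0.946
nose mid [ 0.5217 -0.1758  0.041 ] 0.0972 0.947
red [ 0.5159 -0.1893  0.037 ] 0.1116 0.975
green [ 0.4853 -0.157   0.037 ] 0.1109 0.573
```

>>> {"api": "jog_arm", "payload": {"targets": "0 -1.2 0 0 -0.5; 0 -1 0 0 -0.5; 0 0 0 0 0; 0 0 0 0 0"}}

```text
time_s: 6.43
tool_pos: [0.5133, -0.1554, 0.0661]
ee_rot: [-0.013, 0.296, 0.955, 0.006]
force: [-3.1, 1.8, 1.6]
width: -0.002
```

```bash
python3 -c "
from h import *
arc(.96,1)"
```

```text
pos [ 0.5133 -0.1554  0.0661] yaw 145.5 r 0.0876 th 0.963 want yaw 145.2 F [-3.1  1.8  1.6] t 6.4333
0.2 0.3 0.1 0.5;
```

>>> {"api": "jog_arm", "payload": {"targets": "0 6 0 0 0; 0 12 0 0 0; 0 20 -2 -5 0; 0 20 -2 -30 0; 0 20 -2 -35 0; 0 15 0 -35 0; 0 10 0 -30 0; 0 0 0 0 0; 0 0 0 0 0"}}

```text
time_s: 7.18
tool_pos: [0.4254, -0.1027, 0.2085]
ee_rot: [-0.007, 0.297, 0.955, 0.006]
force: [0.0, -0.2, -0.8]
width: -0.001
```

```bash
python3 -c "
from h import *
plan((.5084,.0648,.09),145,10)
from plant import get_image,get_calibration
import cv2
np.save('w5.npy',get_calibration('wrist'),allow_pickle=True)
cv2.imwrite('pics/w5.png',get_image('wrist')[:,:,::-1])
"
```

```text
pos [ 0.4254 -0.1027  0.2085] yaw 145.5 F [ 0.  -0.2 -0.8] t 7.1833 n 10 turn 0.04591158266562445
[ 2.5 18.4 12. ] [ 2.5 18.4 12. ] [ 2.5 18.4 12. ] [ 2.5 18.4 12. ] [ 2.5 18.4 12. ] [ 2.5 18.4 12. ] [ 2.6 18.4 12. ] [ 2.6 18.4 12. ] [ 2.6 18.4 12. ] [ 2.6 18.4 12. ]
```

View pics/w5.png

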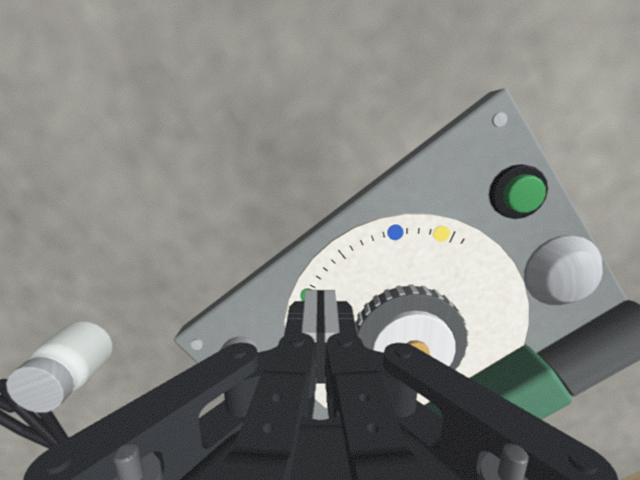

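The gripper hides the lever here. I'll hover above the start button without pressing it, then check the pointer from the fixed cameras.

>>> {"api": "jog_arm", "payload": {"targets": "0 2.5 19 6 0; 0 2.5 19 6 0; 0 2.5 19 6 0; 0 2.5 19 6 0; 0 2.5 19 6 0; 0 2.5 19 6 0; 0 2.5 19 6 0; 0 2.5 19 6 0; 0 2.5 19 6 0; 0 2.5 19 6 0; 0 0 0 0 0; 0 0 0 0 0"}}

```text
time_s: 8.23
tool_pos: [0.5166, 0.0753, 0.1294]
ee_rot: [-0.016, 0.299, 0.954, 0.004]
force: [-0.2, -0.4, 0.0]
width: 0.001
```

```bash
python3 -c "
from h import *
plan((.5084,.0648,.065),145,6)
from plant import get_image
import cv2
t=get_image('top');s=get_image('scene')
cv2.imwrite('pics/t6.png',t[:,:,::-1]);cv2.imwrite('pics/s6.png',s[:,:,::-1])
a=cv2.resize(t[195:270,325:425],(400*4//4,300),interpolation=cv2.INTER_CUBIC)
a=cv2.resize(t[200:270,330:400],(400,400),interpolation=cv2.INTER_CUBIC)
b=cv2.resize(s[260:310,260:310],(400,400),interpolation=cv2.INTER_CUBIC)
cv2.imwrite('pics/m6.png',cv2.hconcat([a,b])[:,:,::-1])
"
```

```text
pos [0.5166 0.0753 0.1294] yaw 145.2 F [-0.2 -0.4  0. ] t 8.2333 n 6 turn 0.029593230652793068
[-0.2 -2.2 10.7] [-0.2 -2.2 10.7] [-0.2 -2.2 10.7] [-0.2 -2.2 10.7] [-0.2 -2.2 10.7] [-0.2 -2.2 10.7]
```

View pics/m6.png

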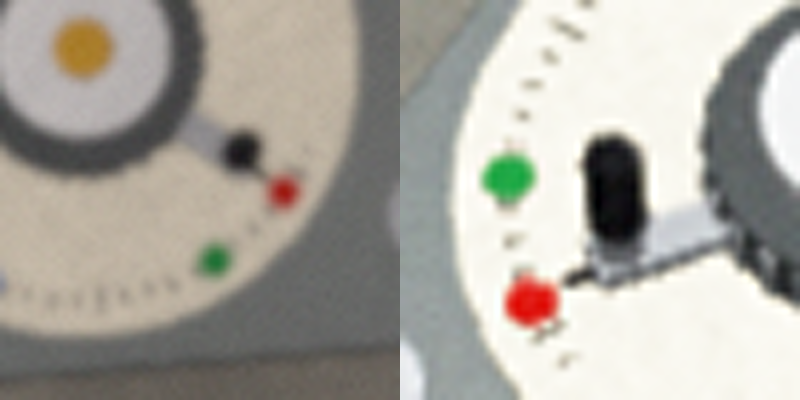

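The pointer now aims at the red dot. Top view: post (241,151), red (284,192), nose about (261,174). Scene view: nose (566,282), red (531,303). Next I'll work out the numeric difference.

```bash
python3 - <<'E'
from h import *
from plant import get_calibration
for n,P,s,u0,v0,x0 in[("top",[("post",241,151,.092),("nose",262,174,.040),("arm",200,130,.048),("red",284,192,.037),("green",215,261,.037)],400/70,330,200,0),
 ("scene",[("nose",567,282,.040),("mid",580,276,.041),("red",531,303,.037),("green",508,177,.037),("posttop",612,146,.092)],8,260,260,400)]:
    c=get_calibration(n)
    for k,x,y,z in P:
        w=ray(c,(x-x0+.5)/s-.5+u0,(y+.5)/s-.5+v0,z);d=w[:2]-O;print(n,k,w.round(4),np.hypot(*d).round(4),np.arctan2(-d[1],-d[0]).round(3))
E
```

```text
top post [ 0.5288 -0.1652  0.092 ] 0.0845 0.942
top nose [ 0.5228 -0.1787  0.04  ] 0.099 0.973
top arm [ 0.5429 -0.1503  0.048 ] 0.0642 0.982
top red [ 0.5146 -0.1888  0.037 ] 0.112 0.963
top green [ 0.4835 -0.1564  0.037 ] 0.1121 0.559
scene nose [ 0.5219 -0.1801  0.04  ] 0.1006 0.973
scene mid [ 0.5242 -0.177   0.041 ] 0.0968 0.975
scene red [ 0.5161 -0.1896  0.037 ] 0.1117 0.978
scene green [ 0.4853 -0.1575  0.037 ] 0.1112 0.576
scene posttop [ 0.5303 -0.1653  0.092 ] 0.0837 0.958
```

The ring is set: the lever is within about 0.02 rad of the dot in both views. Next is the button.

>>> {"api": "jog_arm", "payload": {"targets": "0 0 -3 12 0; 0 0 -3 12 0; 0 0 -3 12 0; 0 0 -2 12 0; 0 0 -2 12 0; 0 0 0 8 0; 0 0 0 0 0; 0 0 0 0 0"}}

```text
time_s: 9.0
tool_pos: [0.507, 0.0585, 0.0606]
ee_rot: [-0.013, 0.304, 0.953, 0.005]
force: [0.0, 0.1, -0.1]
width: -0.0
```

```bash
python3 -c "
from h import *
plan((.5084,.0648,.056),145,1)"
```

```text
pos [0.507  0.0585 0.0606] yaw 144.7 F [ 0.   0.1 -0.1] t 9.0 n 1 turn -0.3471157769273816
[2.4 5.9 4.7]
```

>>> {"api": "jog_arm", "payload": {"targets": "0 1.5 4 0 0; 0 1 2.5 0 0; 0 0 0 4 0; 0 0 0 2 0; 0 0 0 2 0; 0 0 0 0 0"}}

```text
time_s: 9.5
tool_pos: [0.5102, 0.0661, 0.0544]
ee_rot: [-0.011, 0.303, 0.953, 0.005]
force: [0.1, -0.1, -0.2]
width: 0.002
```

```bash
python3 -c "
from h import *
plan((.5084,.0648,.046),145,1)"
```

```text
pos [0.5102 0.0661 0.0544] yaw 144.7 F [ 0.1 -0.1 -0.2] t 9.5 n 1 turn -0.33366716587579504
[ 0.6 -2.1  8.4]
```

>>> {"api": "jog_arm", "payload": {"targets": "0 0.5 -2 2 0; 0 0 0 2 0; 0 0 0 2 0; 0 0 0 2 0; 0 0 0 1 0; 0 0 0 0 0"}}

```text
time_s: 10.0
tool_pos: [0.5087, 0.0647, 0.0462]
ee_rot: [-0.01, 0.303, 0.953, 0.005]
force: [-0.8, -0.8, 4.6]
width: -0.0
```

Force is 4.6 N at z = 46.2 mm, so the button is nearly down. I'll press a little further, to the stop.

>>> {"api": "jog_arm", "payload": {"targets": "0 0 0 1 0; 0 0 0 1 0; 0 0 0 1 0; 0 0 0 0 0"}}

```text
time_s: 10.33
tool_pos: [0.5087, 0.0647, 0.0464]
ee_rot: [-0.008, 0.303, 0.953, 0.005]
force: [-0.9, 0.3, 4.8]
width: -0.001
```

>>> {"api": "jog_arm", "payload": {"targets": "0 0 0 2.5 0; 0 0 0 2.5 0; 0 0 0 2.5 0"}}

```text
time_s: 10.58
tool_pos: [0.5089, 0.0648, 0.0455]
ee_rot: [-0.006, 0.303, 0.953, 0.005]
force: [-10.4, -0.7, 33.5]
width: 0.0
```

The force jumped to 33 N at 45.5 mm, so the button is hard against its stop. I'll retreat straight up and clear.

>>> {"api": "jog_arm", "payload": {"targets": "0 0 0 -3 0; 0 0 0 -6 0; 0 0 0 -15 0; 0 0 0 -30 0; 0 0 0 -30 0; 0 10 0 -30 0; 0 25 0 -20 0; 0 30 0 0 0; 0 30 0 0 0; 0 20 0 0 0; 0 0 0 0 0; 0 0 0 0 0"}}

```text
time_s: 11.58
tool_pos: [0.4126, 0.1308, 0.1888]
ee_rot: [-0.006, 0.304, 0.953, 0.006]
force: [0.2, -0.2, 0.0]
width: 0.002
```

```bash
python3 -c "
from plant import get_image,env
import cv2
t=get_image('top');s=get_image('scene')
f=lambda i:cv2.resize(i,(400,400),interpolation=cv2.INTER_CUBIC)
cv2.imwrite('pics/m7.png',cv2.hconcat([f(t[145:285,265:425-20]),f(s[205:325,240:360])])[:,:,::-1])
print(env.sense()['force'],env.sense()['tool_pos'])
"
```

```text
[0.29230926 0.60386481 0.08688571] [0.41318354 0.13031346 0.18850268]
```

View pics/m7.png

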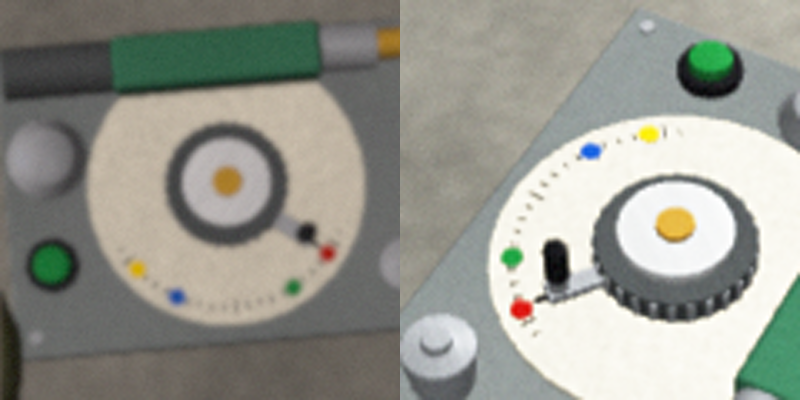

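The pointer is still on the red dot (scene crop: nose about (540,298), red (521,310)). The button is back up at (711,60), the weights in view look undisturbed, and the arm is clear. I'm handing in.

```bash
python3 -c "
from plant import sign_off
print(sign_off())"
```

```text
the job is handed in; nothing more can be done
None
```

I pushed the ring's lever round by its post with the fingers shut, at about 4 N, until the pointer lined up with the red dot. Then I pressed the start button down to its stop and released it. The job was handed in at about 11.7 s on the robot's clock.

- **Ring:** before the press, the pointer nose measured 0.01 rad past red in the top view and 0.005 rad short in the scene view. The post and arm readings ranged from 0.02 rad short to 0.02 rad past, up to about 2 mm at the dots. I took that as aligned. The last picture, after the press, showed the pointer still on red.
- **Button:** the force rose to 4.8 N, then jumped to 33 N at a tip height of 45.5 mm, which shows it reached its stop. That peak was firmer than needed and came through the fingertips. The last picture showed the button back up.
- **Bystanders:** the weights in the last picture stood where they were. That picture covered only the machine, so I did not check the shears, mallet, jar or table weights again. Nothing was felt there, and the arm passed over or clear of them.

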